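# Seat the clamp screw on a visor form and ease it off a quarter turn

## Task

Slide the loose wooden visor form along the table, rounded nose first and without lifting it, into the mouth of the metal jig until it is fully home against the end stop under the clamp arm. Then turn the winged thumbscrew on the arm clockwise until it seats, back it off a quarter turn so that the form can still be drawn out, and finish while still gripping the wing and holding it at that setting. Leave the other things on the table where they are.

Things in the scene. Friction and masses are not known exactly. Their poses are not given: they have to be found in the camera images.
- form_mid (a point): Centre, 15 mm above the table, of the loose visor form: a plain light wooden board 130 mm long (its x), 110 mm wide (its y), 30 mm thick, about 0.3 kg, lying flat. Its +x end is the nose, corners rounded to 25 mm radius; its -x end is square, the flat rear face 65 mm behind the centre. It starts 130 to 200 mm short of home, roughly facing the jig.
- jig: Fixed metal jig, origin on the table under the form's centre when home; +x is the way the form slides in. Two guide rails 20 mm high, inner faces 114 mm apart, run from 25 mm behind the origin to 65 mm ahead of it; flared lead-ins reach 64 mm behind it, there 150 mm apart. The end stop, 24 mm high, has its face 65 mm ahead of the origin.
- clamp_end (a point): Middle of the top edge of the free end of the jig's dark steel clamp arm, 60 mm above the table, 3 mm ahead of the jig's origin; axes as the jig's. The arm, 34 mm wide, runs from here 118 mm along +x to its post beyond the end stop. The form passes under the arm and its fixed foot with 2 mm to spare.
- home (a point): Point 15 mm above the jig's origin, axes as the jig's: the centre of the form is here, with the x axes parallel, when it is fully home.
- wing_mid (a point): Point to grip, on the screw's axis, 85.5 mm above the table: middle of the thumbscrew's steel wing, which stands on the clamp arm 25 mm ahead of the jig's origin. The wing is an upright flat grip 44 mm long (this point's x), 12 mm thick (y), 69.5 to 97.5 mm above the table, on a round collar 26 mm across. It turns about the vertical and does not rise or sink noticeably.
- screw (a joint): Angle in rad by which the thumbscrew is unscrewed: 0 is seated (a hard stop), growing anticlockwise seen from above, to at most 3.0; 1.57 is a quarter turn off. At 0 the wing's x axis is parallel to the jig's. It starts 1.9 to 2.7 rad off, turns stiffly (about 0.06 N m) and stays where it is left.
- cone_a: Bystander: grey thread cone, 58 mm across, 110 mm tall, standing beside the jig; origin under its foot.
- spool: Bystander: small dark thread spool with wooden ends, 34 mm across, 40 mm tall, standing beside the form's way; origin under its foot.
- chalk: Bystander: flat white tailor's chalk, 50 x 38 x 8 mm; origin at its underside.
- shears: Bystander: shears lying flat, about 235 mm long, 15 mm high, black handles; origin near the pivot, blades to its +x.
- tape: Bystander: round tape measure case, 56 mm across, 20 mm high; origin at its underside.
- pencil: Bystander: pencil 165 mm long lying flat; origin at its underside.
Mind the look-alikes: they are no part of the job. There is more than one size of the part that bears form_mid; the job needs the middle-sized. Several things have the shape of the jig; the one meant has the colours described above.

How it is judged:
By the outcome, as a careful person would: the job done as asked, in the order asked, and still so for the second after the job is handed in, while the arm keeps its last pose, push and grip.
It also fails if it takes over 72 s, if anything falls off the work surface, if the arm or the gripper's body presses on something with over 40 N, if the wrist force passes 120 N, or if a joint passes its speed limit or range.

## Robot

A 6-joint arm with a two-finger parallel gripper is mounted at the origin on the work surface. World frame = base frame: x ahead of the robot, y to its left, z up, the work surface at z = 0. Lengths are in mm, angles in rad, forces in N, time in s.
With the tool pointing down it reaches from about 275 to 975 mm from the base axis. Payload 8.4 kg.
Tool frame: the origin (TCP) lies between the finger pads; the fingertips stand 8 mm ahead of it and the grasp point (between the pads) lies 11 mm behind it; z points along the fingers, y is the line along which they close (so a half turn about z gives the same grasp; the last joint's range is limited). The gripper opens to 92 mm and grips with 3 to 60 N. Pads are 20 mm wide; open, the fingers measure 128 mm over their backs; the gripper's body (75 mm by 189 mm) begins 69 mm behind the grasp point.
Start: joints at [1.229, 0.353, 1.633, -0, 1.155, -0.002], TCP at [208.31, 589.266, 222.583] pointing down, gripper open.
Joint ranges: [-2.63, 2.63], [-0.92, 2.1], [0.06, 2.66], [-1.3, 4.44], [0, 2.69], [-3.02, 3.02]. Speed limits (rad/s): [2.22, 2.22, 2.79, 3.14, 3.14, 3.14].

## Interface

Orientations are given as a rotation vector (axis times angle).
In Python, from station import bot gives the robot as it stands.
- The arm moves only by the tool servo_tool, never from a script. Its argument "moves" is text: rows parted by semicolons, each of 6 numbers parted by spaces: the shift along the tool's x, y, z in cm, then the turn, a rotation vector about the tool's x, y, z in rad. In form: x y z wx wy wz; .... A call has 1 to 20 rows; each row shifts and turns the commanded pose from where the row before left it, along the tool's axes as they then stand; what a row does not reach is not made up. A row lasts 1/8 s, in which the tool goes at most 62.5 mm and 10.7 degrees, less where a joint would pass 70% of its speed; a pose out of reach is approached as far as the arm can. A call is refused whole if a number of a shift passes 6.25 or a number of a turn 0.188, either way. A call with a gripper value outside its range is refused whole. "gripper" is the closure in counts, from 0 (fully open) to 255 (shut), set as the call begins (left out, the last holds). The fingers move at their own pace and stop on an object; the grip force is fixed at half the most. Time passes only in rows, so rows that do not move let the fingers close. It gives the time, the measured TCP pose, the force, the opening and the grip force at its end, in the units of the state.
- bot.observe(): the state, without advancing time (a new reading comes with each control period).
- bot.read_camera(name): name is "side" or "top" or "wrist"; returns a dict with "image" (400x640x3 uint8, red, green, blue), "camera_matrix" (3x3 intrinsics, pixels), "cam_to_world" (4x4, takes a point from camera to world coordinates). Camera axes: x right, y up, looking along -z (the intrinsics and any distortion apply to the point x, -y, -z); pixel columns grow to the right and rows downward; lengths in mm; the calibration is good to about 2 mm. A picture is of the moment at which its call begins. There is no depth.
- bot.finish_job(): hands the job in; it is judged then, once.
The state is a dict: "t": time; "joints": joint angles; "joint_velocities": joint speeds; "joint_efforts": joint torques, N m; "tool_pos": TCP position; "eef_rot": TCP orientation; "wrist_force": force on the tool from outside, world axes, zero at the start; "moment": the same for the moment, N m; "gripper_width": finger opening in mm; "grasp_force": force on a finger pad.
Only numpy, scipy, OpenCV 4.12 (cv2) and the standard library are available. Lean on these libraries where they do the work, as an engineer would, in place of code of your own. Each camera call takes 0.05 s, during which the arm holds its last target. There are 200 camera calls.

## Working session

There is one attempt and no reset: what is moved stays moved. The work goes in short steps, Python scripts to look and compute and a tool call to move; the robot and the scene stay as the last step left them, time stands still between calls to the robot, and variables do not carry over. Pictures are saved under pics/ and viewed, at most 10 in all, crops included, and the job is handed in when it is done.

Besides the shell and the picture viewer there is one more tool, called after "Emit:" in YAML: its name, and indented under it one key for each argument. servo_tool: Moves the arm, as the interface text tells. Its arguments: {"type":"object","properties":{"moves":{"type":"string"},"gripper":{"type":"number"}},"required":["moves"]}

```bash
mkdir -p pics; ls; python3 - <<'E'
from station import bot
import cv2,numpy as np
o=bot.observe();print({k:np.round(v,3) for k,v in o.items()})
for n in("top","side"):
    r=bot.read_camera(n);cv2.imwrite(f"pics/{n}0.png",r["image"][...,::-1]);print(n,r["camera_matrix"].round(1).tolist(),r["cam_to_world"].round(3).tolist(),[k for k in r])
E
```

```text
pics
{'t': np.float64(0.0), 'joints': array([ 1.229,  0.354,  1.634, -0.   ,  1.155, -0.002]), 'joint_velocities': array([-0.001, -0.   , -0.001,  0.   ,  0.   ,  0.001]), 'joint_efforts': array([ 0.0000e+00, -5.9383e+01, -3.3422e+01,  7.0000e-02,  2.3000e-02,
       -0.0000e+00]), 'tool_pos': array([208.128, 588.8  , 221.851]), 'eef_rot': array([-5.310e-01, -3.096e+00,  2.000e-03]), 'wrist_force': array([ 0.223,  0.026, -0.423]), 'moment': array([0.001, 0.018, 0.024]), 'grasp_force': np.float64(0.0), 'gripper_width': np.float64(91.959)}
top [[441.8, 0.0, 324.0], [0.0, 441.8, 204.4], [0.0, 0.0, 1.0]] [[-0.027, 0.996, -0.089, 413.305], [-1.0, -0.026, 0.012, 10.426], [0.01, 0.09, 0.996, 1474.623], [0.0, 0.0, 0.0, 1.0]] ['image', 'camera_matrix', 'cam_to_world']
side [[380.3, 0.0, 318.4], [0.0, 380.3, 193.6], [0.0, 0.0, 1.0]] [[0.783, 0.426, -0.454, 22.721], [-0.622, 0.531, -0.575, -611.614], [-0.004, 0.733, 0.68, 796.139], [0.0, 0.0, 0.0, 1.0]] ['image', 'camera_matrix', 'cam_to_world']
```

View pics/top0.png

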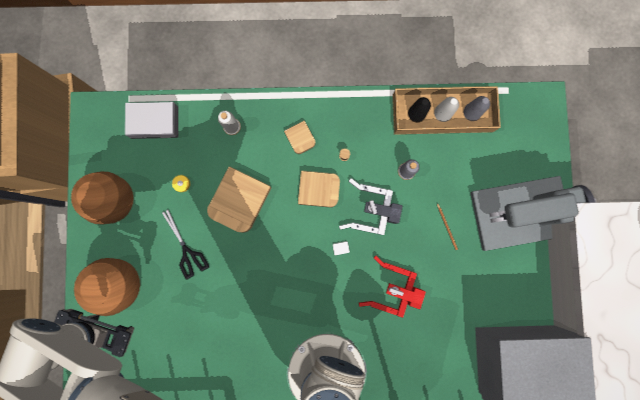

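View pics/side0.png

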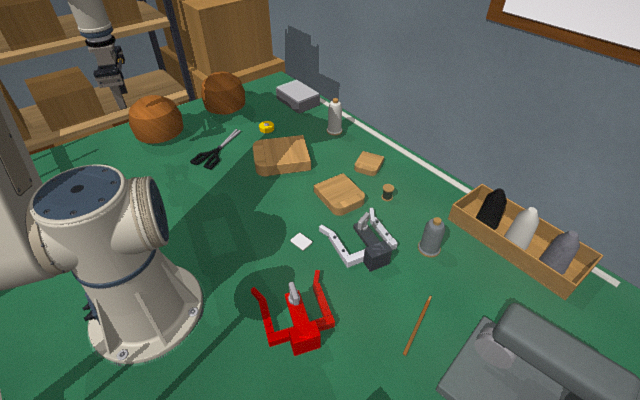

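Top view candidates for the form are the large board (240,198), the middle one (320,188) and the small one (300,136); I choose the middle. For the jig they are the silver/dark one (375,207) and the red one (397,287); I choose the silver/dark. I'll check this in a crop and measure.

```bash
cat > h.py <<'E'
import cv2,numpy as np
def ray(r,p):
    K=r["camera_matrix"];T=r["cam_to_world"]
    p=np.atleast_2d(p).astype(float)
    d=np.c_[(p[:,0]-K[0,2])/K[0,0],-(p[:,1]-K[1,2])/K[1,1],-np.ones(len(p))]@T[:3,:3].T
    return T[:3,3],d
def onz(r,p,z):
    c,d=ray(r,p);return (c+d*((z-c[2])/d[:,2])[:,None])[:,:2]
def proj(r,P):
    K=r["camera_matrix"];T=r["cam_to_world"];q=(np.atleast_2d(P)-T[:3,3])@T[:3,:3]
    return np.c_[K[0,2]+K[0,0]*q[:,0]/-q[:,2],K[1,2]+K[1,1]*q[:,1]/q[:,2]]
E
python3 - <<'E'
from station import bot
from h import *
r=bot.read_camera("top");im=r["image"][...,::-1].copy()
c=im[110:260,270:430];cv2.imwrite("pics/crop1.png",cv2.resize(c,None,fx=5,fy=4*1.0,interpolation=cv2.INTER_CUBIC) if 0 else cv2.resize(c,(640,600),interpolation=cv2.INTER_CUBIC))
hsv=cv2.cvtColor(im,cv2.COLOR_BGR2HSV)
wood=cv2.inRange(hsv,(8,50,90),(28,255,255))
white=cv2.inRange(hsv,(0,0,170),(180,40,255))
for nm,m in(("wood",wood),("white",white)):
    cs,_=cv2.findContours(m,cv2.RETR_EXTERNAL,cv2.CHAIN_APPROX_NONE)
    for k in cs:
        x,y,w,h=cv2.boundingRect(k)
        if 270<x<420 and 110<y<250 and cv2.contourArea(k)>30:
            b=cv2.minAreaRect(k);print(nm,(x,y,w,h),cv2.contourArea(k),b)
            if nm=="wood": print(onz(r,cv2.boxPoints(b),30).round(1).tolist())
E
```

```text
wood (298, 171, 42, 36) 1243.5 ((318.6967468261719, 188.8360595703125), (39.74518966674805, 33.58876037597656), 5.19442892074585)
[[547.4, 80.1], [658.1, 67.7], [642.7, -62.8], [532.1, -49.5]]
wood (339, 149, 11, 12) 87.5 ((344.0, 154.5), (11.0, 10.0), 90.0)
[[726.4, -62.0], [725.6, -95.2], [688.5, -94.0], [689.4, -60.8]]
wood (284, 121, 31, 33) 588.0 ((300.3000183105469, 137.6000213623047), (27.280029296875, 23.25510597229004), 63.43495178222656)
[[793.1, 120.0], [826.8, 50.0], [743.1, 11.4], [709.7, 81.2]]
white (333, 242, 17, 13) 149.0 ((340.67572021484375, 248.05404663085938), (11.179131507873535, 15.45350456237793), 80.53767395019531)
white (339, 216, 48, 19) 248.0 ((362.9088439941406, 222.20616149902344), (46.21507263183594, 18.099897384643555), 8.32564926147461)
white (370, 201, 7, 13) 33.0 ((373.0882263183594, 206.85296630859375), (12.854387283325195, 4.123105525970459), 75.96376037597656)
white (349, 179, 44, 27) 223.5 ((369.0368347167969, 191.86935424804688), (45.013031005859375, 15.522584915161133), 15.751173973083496)
```

View pics/crop1.png

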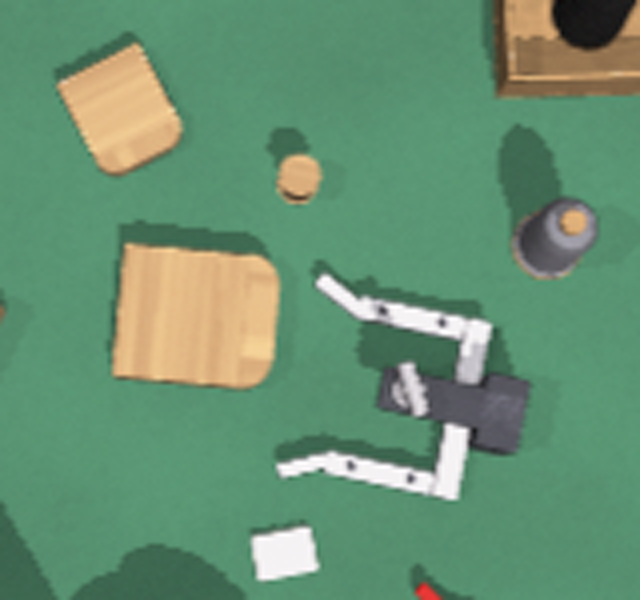

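The crop confirms the choice. The middle form (about 130x110) has its nose to the right, and the silver jig with the dark arm opens left with its wing at crop (410,390). Next I check the wrist camera's mounting and get rough numbers.

```bash
python3 - <<'E'
from station import bot
from h import *
from scipy.spatial.transform import Rotation as R
o=bot.observe();Rt=R.from_rotvec(o["eef_rot"]).as_matrix()
w=bot.read_camera("wrist");T=w["cam_to_world"]
print("cam in tool",(Rt.T@(T[:3,3]-o["tool_pos"])).round(1),(Rt.T@T[:3,:3]).round(2).tolist(),w["camera_matrix"].round(1).tolist());print(Rt.round(3).tolist())
r=bot.read_camera("top")
f=lambda x,y:(270+x/4,110+y/4)
for nm,p,z in(("arm free end L",(387,365),60),("arm free end R",(381,410),60),("wing",(413,388),97),("lead tip top",(320,282),20),("lead tip bot",(280,470),20),("cone foot",(543,262),0),("rail corner top",(490,322),22),("rail corner bot",(455,498),22),("bigboard right",(-20,310),40)):
    print(nm,onz(r,f(*p),z).round(0)[0])
E
```

```text
cam in tool [  72.8    1.  -161.6] [[0.0, 0.97, 0.26], [1.0, -0.0, -0.0], [-0.0, 0.26, -0.97]] [[355.1, 0.0, 314.7], [0.0, 355.1, 197.8], [0.0, 0.0, 1.0]]
[[-0.943, 0.333, -0.0], [0.333, 0.943, -0.001], [-0.0, -0.001, -1.0]]
arm free end L [ 547. -145.]
arm free end R [ 511. -139.]
wing [ 525. -160.]
lead tip top [621. -96.]
lead tip bot [466. -58.]
cone foot [ 636. -286.]
rail corner top [ 584. -236.]
rail corner bot [ 439. -201.]
bigboard right [603. 184.]
```

Emit:
servo_tool:
  moves: "-4.5 -4 -0.15 0 0 0;-4.5 -4 -0.15 0 0 0;-4.5 -4 -0.15 0 0 0;-4.5 -4 -0.15 0 0 0;-4.5 -4 -0.15 0 0 0;-4.5 -4 -0.15 0 0 0;-4.5 -4 -0.15 0 0 0;-4.5 -4 -0.15 0 0 0;-4.5 -4 -0.15 0 0 0;-4.5 -4 -0.15 0 0 0;-4.5 -4 -0.15 0 0 0;-4.5 -4 -0.15 0 0 0;0 0 0 0 0 0.177;0 0 0 0 0 0.177;0 0 0 0 0 0.177;0 0 0 0 0 0.177;0 0 0 0 0 0.177;0 0 0 0 0 0.177;0 0 0 0 0 0.177;0 0 0 0 0 0.177"
  gripper: 80

```text
t: 2.75
tool_pos: [557.4, -43.3, 240.5]
eef_rot: [-2.423, -2.0, 0.0]
wrist_force: [0.1, -0.6, 0.2]
gripper_width: 62.7
grasp_force: 0.0
```

```bash
python3 - <<'E'
from station import bot
from h import *
w=bot.read_camera("wrist");im=w["image"][...,::-1];cv2.imwrite("pics/w1.png",im)
o=bot.observe();print(o["tool_pos"].round(1),o["joints"].round(3),o["eef_rot"].round(3),o["gripper_width"],w["cam_to_world"].round(3).tolist())
E
```

```text
[557.4 -43.3 240.5] [-0.08   0.234  1.757  0.     1.151  0.119] [-2.432 -1.989  0.   ] 63.16712052795627 [[0.982, 0.183, 0.048, 571.55], [-0.189, 0.949, 0.254, 29.107], [0.001, -0.258, 0.966, 402.091], [0.0, 0.0, 0.0, 1.0]]
```

View pics/w1.png

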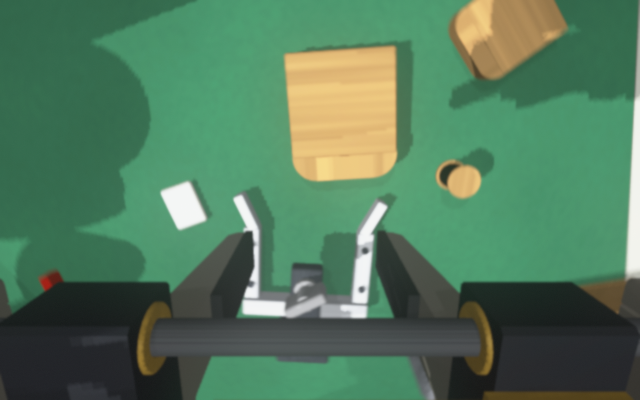

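The wrist view shows the form with its rear edge from (285,55) to (396,45) and nose at (345,178). Below it are the jig's lead-in tips (240,197) and (383,205), the clamp arm end (307,264) and the wing (305,302). Next I fit edges.

```bash
cat > meas.py <<'E'
from station import bot
from h import *
def form(w):
    im=w["image"][...,::-1];hsv=cv2.cvtColor(im,cv2.COLOR_BGR2HSV)
    m=cv2.inRange(hsv,(8,50,90),(28,255,255));cs,_=cv2.findContours(m,0,cv2.CHAIN_APPROX_NONE)
    k=max([c for c in cs if cv2.boundingRect(c)[0]<400 and cv2.boundingRect(c)[0]>200],key=cv2.contourArea)
    P=onz(w,k[:,0],30).astype(np.float32);b=cv2.minAreaRect(P);bp=cv2.boxPoints(b)
    e=sorted([(bp[i],bp[(i+1)%4]) for i in range(4)],key=lambda s:-(s[0]+s[1])[1])
    rear=e[0];mid=(rear[0]+rear[1])/2;fr=(e[-1][0]+e[-1][1])/2;d=(fr-mid)/np.linalg.norm(fr-mid)
    print("form size",np.round(b[1],1),"rearmid",mid.round(1),"centre",(mid+65*d).round(1),"az",np.degrees(np.arctan2(d[1],d[0])).round(2))
E
python3 - <<'E'
from meas import *
w=bot.read_camera("wrist");form(w)
im=w["image"][...,::-1]
cv2.imwrite("pics/w1c.png",cv2.resize(im[180:330,220:400],(720,600),interpolation=cv2.INTER_CUBIC))
E
```

```text
form size [129.9 109.6] rearmid [604.   74.9] centre [596.7  10.3] az -96.46
```

View pics/w1c.png

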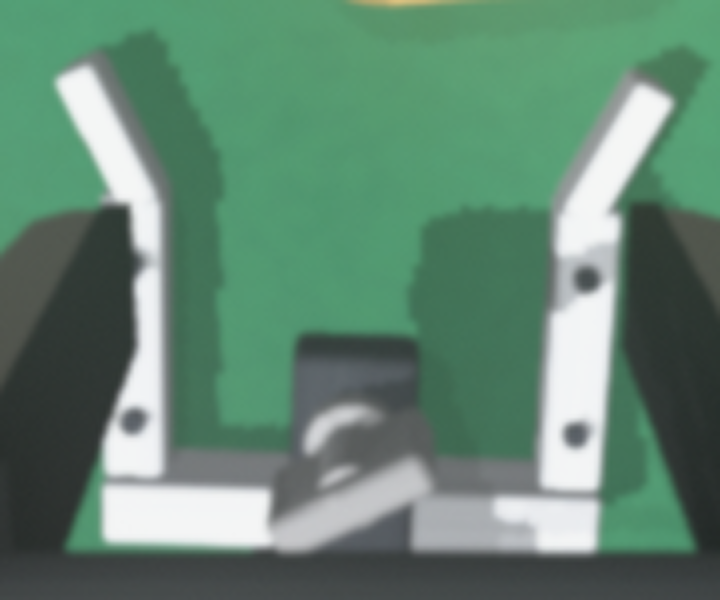

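```bash
python3 - <<'E'
from meas import *
w=bot.read_camera("wrist")
f=lambda *p:np.array([(220+x/4,180+y/4) for x,y in p])
q=lambda z,*p:onz(w,f(*p),z)
az=lambda a,b:np.degrees(np.arctan2(*(b-a)[::-1])).round(1)
L=q(20,(160,195),(164,475));Rr=q(20,(556,213),(540,488));S=q(24,(165,484),(540,493));A=q(60,(297,357),(418,357));t=q(20,(97,62),(637,78))
print(L,Rr,"az",az(*L),az(*Rr),"stop az-90",az(*S)+90, "arm",A,az(*A)+90,"tips",t)
a=np.radians(az(*S)-90+0); 
u=(L[1]-L[0])/np.linalg.norm(L[1]-L[0])+(Rr[1]-Rr[0])/np.linalg.norm(Rr[1]-Rr[0]);u/=np.linalg.norm(u);v=np.array([-u[1],u[0]])
print("u",u,np.degrees(np.arctan2(u[1],u[0])),"width",(L.mean(0)-Rr.mean(0))@v)
c=(L.mean(0)+Rr.mean(0))/2
lat=c@v
for nm,x,off in(("stop",S,65),("arm",A,3),("kink",np.array([L[0],Rr[0]]),-25),("tips",t,-64)):
    print(nm,"origin est",(u*(x.mean(0)@u-off)+v*(x.mean(0)@v)).round(1))
W=q(97.5,(425,472),(280,545));print("wing top edge",W,az(*W), "len",np.linalg.norm(W[0]-W[1]))
E
```

```text
[[ 484.67207488  -95.71347956]
 [ 465.76673204 -183.17008585]] [[ 594.78757974 -122.09957969]
 [ 576.43706826 -208.61197948]] az -102.2 -102.0 stop az-90 77.7 arm [[ 519.04720192 -133.48124195]
 [ 550.37941368 -139.41220525]] 79.3 tips [[476.26851655 -54.24328738]
 [623.14906864 -86.70480745]]
u [-0.20939324 -0.97783151] -102.08679694378463 width -113.37189246879632
stop origin est [ 534.9 -132.3]
arm origin est [ 535.3 -133.5]
kink origin est [ 534.5 -133.4]
tips origin est [ 536.3 -133.1]
wing top edge [[ 548.93191988 -150.98159595]
 [ 510.67037661 -164.01497539]] -161.2 len 40.42047343798555
```

```bash
cat >> meas.py <<'E'
from scipy.spatial.transform import Rotation as R
O=np.array([535.2,-133.]);AZ=np.radians(-102.15);u=np.array([np.cos(AZ),np.sin(AZ)]);v=np.array([-u[1],u[0]])
def go(U,V,z,psi):
    o=bot.observe();M=R.from_rotvec(o["eef_rot"]).as_matrix();y=M[:,1];p0=np.arctan2(y[1],y[0])
    t=np.r_[O+U*u+V*v,z];psi=np.radians(psi);ty=np.r_[np.cos(psi),np.sin(psi),0];tz=np.array([0,0,-1.]);N=np.c_[np.cross(ty,tz),ty,tz]
    d=t-o["tool_pos"];d0=o["tool_pos"][:2]-O
    print("now U,V,z",(d0@u).round(1),(d0@v).round(1),o["tool_pos"][2].round(1),"psi",np.degrees(p0).round(2),"j",o["joints"].round(2))
    print("target",t.round(1),"turn first",R.from_matrix(M.T@N).as_rotvec().round(3),"then shift cm",(N.T@d/10).round(2),"| unturned shift",(M.T@d/10).round(2))
E
python3 - <<'E'
from meas import *
w=bot.read_camera("wrist");s=onz(w,(463,181),40)[0];print("spool",s,(s-O)@u,(s-O)@v)
go(-161,117,90,77.85)
E
```

```text
spool [709.23919222 -76.26859666] -92.09095144370345 158.20034518725257
now U,V,z -92.4 2.8 240.5 psi -10.36 j [-0.08  0.23  1.76 -0.    1.15  0.1 ]
target [ 6.835e+02 -2.000e-01  9.000e+01] turn first [-0.   -0.   -1.54] then shift cm [-11.42   6.86  15.05] | unturned shift [ 6.5  11.63 15.05]
```

Emit:
servo_tool:
  moves: "0 0 0 0 0 -0.171;0 0 0 0 0 -0.171;0 0 0 0 0 -0.171;0 0 0 0 0 -0.171;0 0 0 0 0 -0.171;0 0 0 0 0 -0.171;0 0 0 0 0 -0.171;0 0 0 0 0 -0.171;0 0 0 0 0 -0.171;-2.3 1.4 3 0 0 0;-2.3 1.4 3 0 0 0;-2.3 1.4 3 0 0 0;-2.3 1.4 3 0 0 0;-2.3 1.4 3 0 0 0;0 0 0 0 0 0;0 0 0 0 0 0"
  gripper: 110

```text
t: 4.95
tool_pos: [684.4, 0.2, 91.1]
eef_rot: [-0.337, -3.123, 0.0]
wrist_force: [-0.8, -1.0, 0.2]
gripper_width: 52.5
grasp_force: 0.0
```

```bash
python3 - <<'E'
from meas import *
go(-161,117,16,77.85);print(bot.observe()["gripper_width"])
E
```

```text
now U,V,z -161.6 117.8 91.1 psi 77.68 j [-0.    0.58  1.59 -0.    0.97 -1.36]
target [ 6.835e+02 -2.000e-01  1.600e+01] turn first [-0.    -0.    -0.003] then shift cm [ 0.08 -0.06  7.51] | unturned shift [ 0.08 -0.06  7.51]
52.480254318634756
```

Emit:
servo_tool:
  moves: "0 0 2.5 0 0 -0.003;0 0 2.5 0 0 0;0 0 1.5 0 0 0;0 0 1 0 0 0;0.5 0 0 0 0 0;0.5 0 0 0 0 0;0.5 0 0 0 0 0;0.5 0 0 0 0 0;0.4 0 0 0 0 0;0.4 0 0 0 0 0;0.4 0 0 0 0 0;0.4 0 0 0 0 0;0.4 0 0 0 0 0;0.4 0 0 0 0 0;0.4 0 0 0 0 0;0.3 0 0 0 0 0;0.2 0 0 0 0 0;0.2 0 0 0 0 0;0 0 0 0 0 0;0 0 0 0 0 0"

```text
t: 7.45
tool_pos: [631.1, 12.2, 15.6]
eef_rot: [-0.335, -3.124, -0.0]
wrist_force: [5.1, 0.5, 2.4]
gripper_width: 51.9
grasp_force: 2.2
```

```bash
python3 - <<'E'
from meas import *
go(-161,65,16,77.85)
r=bot.read_camera("top");cv2.imwrite("pics/t2.png",cv2.resize(r["image"][100:260,250:430,::-1],(720,600)))
E
```

```text
now U,V,z -162.1 63.2 15.6 psi 77.74 j [ 0.02  0.61  1.75  0.    0.78 -1.34]
target [632.6  10.7  16. ] turn first [ 0.    -0.    -0.002] then shift cm [-0.18 -0.11 -0.04] | unturned shift [-0.18 -0.11 -0.04]
```

View pics/t2.png

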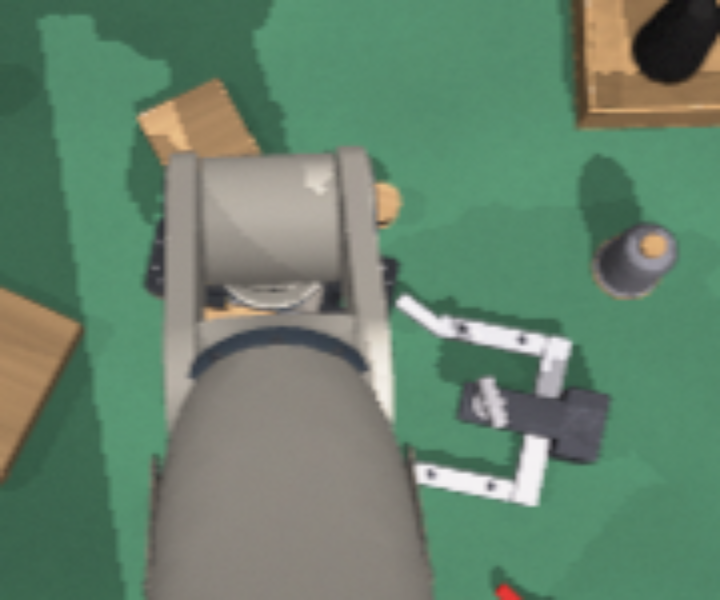

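The top view is blocked by the arm, with the spool at (387,205) untouched. I back off, turn to the pushing orientation and look with the wrist camera.

Emit:
servo_tool:
  moves: "-1.5 0 0 0 0 0;-1.5 0 -1 0 0 0;0 0 -5 0 0 0;0 0 -6 0 0 0;0 0 -6 0 0 0;0 0 0 0 0 0.1745;0 0 0 0 0 0.1745;0 0 0 0 0 0.1745;0 0 0 0 0 0.1745;0 0 0 0 0 0.1745;0 0 0 0 0 0.1745;0 0 0 0 0 0.1745;0 0 0 0 0 0.1745;0 0 0 0 0 0.1745;0 -3 0 0 0 0;0 -3 0 0 0 0;0 -3 0 0 0 0;0 0 0 0 0 0;0 0 0 0 0 0"
  gripper: 80

```text
t: 9.88
tool_pos: [573.1, 24.5, 195.5]
eef_rot: [-2.445, -1.972, 0.001]
wrist_force: [-1.1, -0.9, 0.3]
gripper_width: 63.1
grasp_force: 0.0
```

```bash
cat >> meas.py <<'E'
def rel(p): p=np.array(p)-O;print("U,V",(p@u).round(1),(p@v).round(1))
E
sed -i 's/^    print("form size"/    rel(mid+65*d);print("form size"/' meas.py
python3 - <<'E'
from meas import *
w=bot.read_camera("wrist");form(w);go(-262,0,90,-12.15);cv2.imwrite("pics/w3.png",w["image"][...,::-1])
E
```

```text
U,V -159.3 -1.2
form size [129.7 109.5] rearmid [581.3  86.5] centre [567.5  23. ] az -102.2
now U,V,z -162.0 4.1 195.5 psi -12.24 j [ 0.04  0.3   1.77 -0.    1.07  0.25]
target [590.3 123.1  90. ] turn first [-0.     0.    -0.002] then shift cm [10.   -0.41 10.55] | unturned shift [10.   -0.43 10.55]
```

View pics/w3.png

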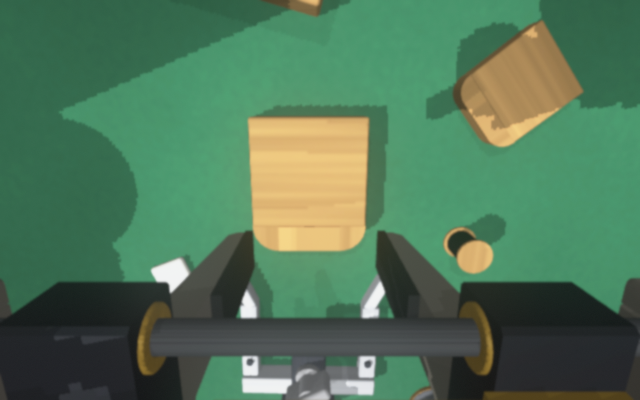

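The form is square with the jig and centred at V=-1.2 mm. The shears, chalk and spool are undisturbed. I move behind the rear face and start pushing.

Emit:
servo_tool:
  moves: "3.1 -0.15 1 0 0 0;3.1 -0.15 2.5 0 0 0;3.1 -0.15 3.5 0 0 0;0 0 4.5 0 0 0;0 0 4 0 0 0;0 0 2 0 0 0;0 0 0.5 0 0 0;-1 0 0 0 0 0;-0.7 0 0 0 0 0;-0.6 0 0 0 0 0;-0.6 0 0 0 0 0;-0.6 0 0 0 0 0;-0.6 0 0 0 0 0;-0.6 0 0 0 0 0;-0.6 0 0 0 0 0;-0.6 0 0 0 0 0;-0.6 0 0 0 0 0;-0.6 0 0 0 0 0;-0.6 0 0 0 0 0;-0.6 0 0 0 0 0"

```text
t: 12.42
tool_pos: [571.3, 35.8, 16.6]
eef_rot: [2.445, 1.971, 0.004]
wrist_force: [0.7, 5.9, 4.7]
gripper_width: 63.3
grasp_force: 2.8
```

```bash
python3 - <<'E'
from meas import *
w=bot.read_camera("wrist");form(w);go(-75,0,16,-12.15)
E
```

```text
U,V -111.5 -0.0
form size [29.5 75.4] rearmid [572.5  39.5] centre [558.6 -24. ] az -102.35
now U,V,z -171.9 -0.3 16.5 psi -12.24 j [0.06 0.54 1.89 0.   0.71 0.27]
target [551.  -59.7  16. ] turn first [ 0.002 -0.001 -0.002] then shift cm [-9.69  0.03  0.05] | unturned shift [-9.69  0.05  0.04]
```

Emit:
servo_tool:
  moves: "-0.6 0 0 0 0 0;-0.6 0 0 0 0 0;-0.6 0 0 0 0 0;-0.6 0 0 0 0 0;-0.6 0 0 0 0 0;-0.6 0 0 0 0 0;-0.6 0 0 0 0 0;-0.6 0 0 0 0 0;-0.6 0 0 0 0 0;-0.6 0 0 0 0 0;-0.6 0 0 0 0 0;-0.6 0 0 0 0 0;-0.6 0 0 0 0 0;-0.6 0 0 0 0 0;0 0 0 0 0 0"

```text
t: 14.35
tool_pos: [552.5, -47.0, 15.9]
eef_rot: [2.445, 1.972, 0.0]
wrist_force: [-0.0, 0.3, 0.3]
gripper_width: 62.8
grasp_force: 0.3
```

```bash
python3 - <<'E'
from meas import *
go(-75,0,16,-12.15);print(bot.observe()["wrist_force"].round(1))
E
```

```text
now U,V,z -87.8 -1.2 15.9 psi -12.25 j [-0.09  0.52  1.93 -0.    0.69  0.13]
target [551.  -59.7  16. ] turn first [ 0.001  0.    -0.002] then shift cm [-1.28  0.12 -0.01] | unturned shift [-1.28  0.12 -0.01]
[-0.   0.3  0.3]
```

Emit:
servo_tool:
  moves: "-0.3 0 0 0 0 0;-0.3 0 0 0 0 0;-0.2 0 0 0 0 0;-0.2 0 0 0 0 0;-0.15 0 0 0 0 0;0 0 0 0 0 0"

```text
t: 15.1
tool_pos: [550.1, -57.7, 15.7]
eef_rot: [2.445, 1.972, 0.001]
wrist_force: [0.9, 5.1, 3.7]
gripper_width: 63.2
grasp_force: 2.2
```

Emit:
servo_tool:
  moves: "-0.1 0 0 0 0 0;-0.1 0 0 0 0 0;0 0 0 0 0 0"

```text
t: 15.48
tool_pos: [549.7, -59.7, 15.7]
eef_rot: [2.445, 1.972, 0.001]
wrist_force: [0.6, 5.1, 3.5]
gripper_width: 62.9
grasp_force: 2.5
```

Emit:
servo_tool:
  moves: "-0.1 0 0 0 0 0;-0.1 0 0 0 0 0;0 0 0 0 0 0"

```text
t: 15.85
tool_pos: [549.5, -60.7, 15.7]
eef_rot: [-2.446, -1.971, -0.002]
wrist_force: [3.3, 10.7, 4.6]
gripper_width: 63.2
grasp_force: 5.8
```

Emit:
servo_tool:
  moves: "-0.1 0 0 0 0 0;-0.1 0 0 0 0 0;0 0 0 0 0 0;0 0 0 0 0 0"

```text
t: 16.35
tool_pos: [550.1, -61.2, 15.8]
eef_rot: [-2.447, -1.969, -0.006]
wrist_force: [7.2, 21.1, 1.0]
gripper_width: 63.2
grasp_force: 11.2
```

Emit:
servo_tool:
  moves: "1 0 0 0 0 0;1 0 0 0 0 0;1.5 0 0 0 0 0;0 0 -4 0 0 0;0 0 -5 0 0 0;0 0 -5 0 0 0;0 0 -4 0 0 0;0 0 0 0 0 0;0 0 0 0 0 0"

```text
t: 17.48
tool_pos: [555.5, -29.2, 194.9]
eef_rot: [-2.445, -1.972, 0.001]
wrist_force: [0.4, -1.0, 1.0]
gripper_width: 63.0
grasp_force: 0.0
```

```bash
python3 - <<'E'
from meas import *
w=bot.read_camera("wrist");go(25,0,120,108.8)
im=w["image"][...,::-1];p=proj(w,np.r_[O+25*u,90])[0];print(p, proj(w,np.r_[O-65*u,30]),proj(w,np.r_[O+65*u,24]))
cv2.imwrite("pics/w4.png",cv2.resize(im[100:340,200:440],(600,600),interpolation=cv2.INTER_CUBIC))
E
```

```text
now U,V,z -105.6 -2.3 194.3 psi -12.22 j [-0.06  0.28  1.81 -0.    1.06  0.16]
target [ 529.9 -157.4  120. ] turn first [-2.000e-03 -2.000e-03 -2.112e+00] then shift cm [  6.52 -11.32   7.43] | unturned shift [-13.06   0.26   7.44]
[316.58436036 344.97115245] [[316.31839963 224.71946777]] [[316.22679711 336.51421952]]
```

View pics/w4.png

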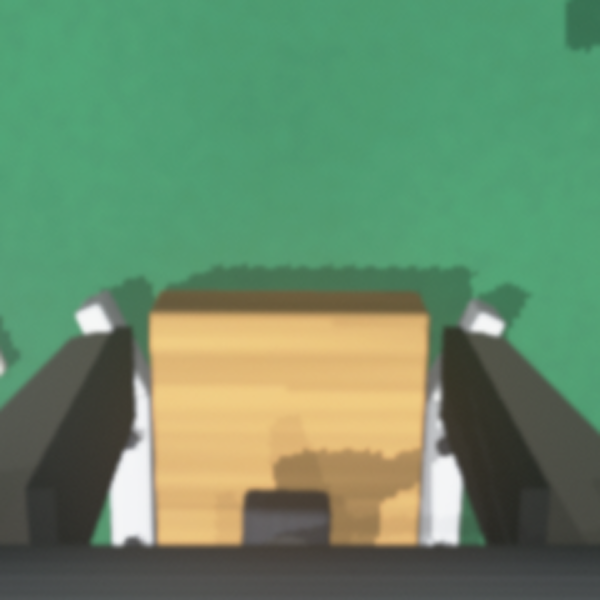

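The form's rear edge is at crop (290,312), which is image row 224.8 against 224.7 predicted, so it is home. Next I go over the wing.

Emit:
servo_tool:
  moves: "-3.3 0.05 0 0 0 0;-3.3 0.05 0 0 0 0;-3.3 0.05 0 0 0 0;-3.2 0.1 0 0 0 0;0 0 0 0 0 -0.176;0 0 0 0 0 -0.176;0 0 0 0 0 -0.176;0 0 0 0 0 -0.176;0 0 0 0 0 -0.176;0 0 0 0 0 -0.176;0 0 0 0 0 -0.176;0 0 0 0 0 -0.176;0 0 0 0 0 -0.176;0 0 0 0 0 -0.176;0 0 0 0 0 -0.176;0 0 0 0 0 -0.176;0 0 3 0 0 0;0 0 3 0 0 0;0 0 0 0 0 0;0 0 0 0 0 0"

```text
t: 20.02
tool_pos: [530.8, -158.1, 135.6]
eef_rot: [0.512, -3.099, -0.001]
wrist_force: [0.2, 0.5, -0.3]
gripper_width: 63.2
grasp_force: 0.0
```

```bash
python3 - <<'E'
from meas import *
go(25,0,79.5,108.8)
w=bot.read_camera("wrist");cv2.imwrite("pics/w5.png",w["image"][...,::-1])
E
```

```text
now U,V,z 25.4 0.9 135.6 psi 108.77 j [-0.29  0.34  1.86 -0.    0.93 -2.19]
target [ 529.9 -157.4   79.5] turn first [ 0.    -0.001 -0.   ] then shift cm [0.06 0.09 5.61] | unturned shift [0.05 0.08 5.61]
```

View pics/w5.png

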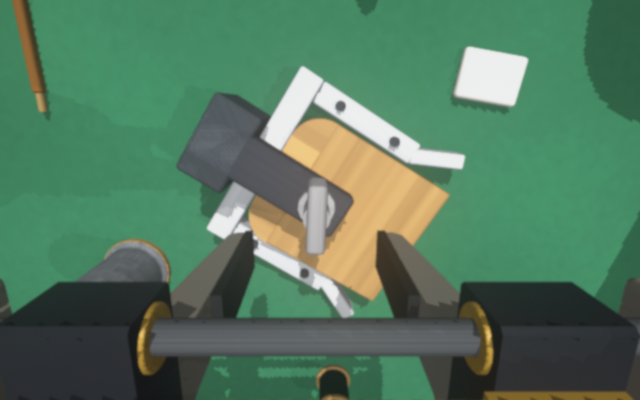

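The wing is upright at (317,215), centred between the fingers and aligned with the tool's x axis, and the form is under the arm. I descend and grip.

Emit:
servo_tool:
  moves: "0.05 0.05 1.5 0 0 0;0 0.03 2 0 0 0;0 0 1.5 0 0 0;0 0 0.6 0 0 0;0 0 0 0 0 0;0 0 0 0 0 0"

```text
t: 20.82
tool_pos: [530.4, -157.6, 80.1]
eef_rot: [-0.512, 3.099, -0.001]
wrist_force: [0.8, -0.1, 0.4]
gripper_width: 63.2
grasp_force: 0.0
```

Emit:
servo_tool:
  moves: "0 0 0 0 0 0;0 0 0 0 0 0;0 0 0 0 0 0;0 0 0 0 0 0;0 0 0 0 0 0;0 0 0 0 0 0;0 0 0 0 0 0;0 0 0 0 0 0"
  gripper: 255

```text
t: 21.82
tool_pos: [530.0, -157.4, 79.6]
eef_rot: [0.512, -3.099, -0.0]
wrist_force: [-0.3, 1.2, 0.9]
gripper_width: 11.8
grasp_force: 29.9
```

```bash
python3 - <<'E'
from meas import *
go(25,0,79.5,-12.15);o=bot.observe();print(o["wrist_force"].round(1),o["moment"].round(3),o["gripper_width"],o["grasp_force"])
E
```

```text
now U,V,z 25.0 0.0 79.6 psi 108.78 j [-0.29  0.42  1.9   0.    0.82 -2.19]
target [ 529.9 -157.4   79.5] turn first [-0.    -0.     2.111] then shift cm [-0.   -0.    0.01] | unturned shift [0.   0.   0.01]
[-0.3  1.2  0.9] [0.287 0.024 0.036] 11.760377841867248 29.920762181282043
```

Emit:
servo_tool:
  moves: "0 0 0 0 0 0.1;0 0 0 0 0 0.1;0 0 0 0 0 0.1;0 0 0 0 0 0.1;0 0 0 0 0 0.1;0 0 0 0 0 0.1;0 0 0 0 0 0.1;0 0 0 0 0 0.1;0 0 0 0 0 0.1;0 0 0 0 0 0.1;0 0 0 0 0 0.1;0 0 0 0 0 0.1;0 0 0 0 0 0.1;0 0 0 0 0 0.1;0 0 0 0 0 0.1;0 0 0 0 0 0.1;0 0 0 0 0 0.1;0 0 0 0 0 0.1;0 0 0 0 0 0.1;0 0 0 0 0 0"

```text
t: 24.32
tool_pos: [526.8, -161.5, 79.6]
eef_rot: [2.222, 2.221, -0.013]
wrist_force: [-14.5, -25.6, 7.3]
gripper_width: 12.0
grasp_force: 29.9
```

```bash
python3 - <<'E'
from meas import *
go(25,0,79.5,-12.15);o=bot.observe();print(o["wrist_force"].round(1),o["moment"].round(3),o["gripper_width"],o["grasp_force"])
E
```

```text
now U,V,z 29.7 -2.2 79.6 psi -0.02 j [-0.3   0.42  1.9  -0.01  0.82 -0.29]
target [ 529.9 -157.4   79.5] turn first [-0.005  0.006  0.212] then shift cm [0.47 0.22 0.01] | unturned shift [0.41 0.31 0.  ]
[-14.5 -25.6   7.3] [-4.625  2.668 -0.03 ] 11.994642678970536 29.90811377763748
```

Side force has built up because the grip sits about 3 mm off the screw axis along the wing. I'll unload, release, recentre and regrip.

Emit:
servo_tool:
  moves: "-0.2 -0.15 0 0 0 0;-0.2 -0.15 0 0 0 0;0 0 0 0 0 0;0 0 0 0 0 0"

```text
t: 24.82
tool_pos: [526.6, -162.0, 79.6]
eef_rot: [2.222, 2.22, -0.002]
wrist_force: [-3.8, -6.1, 1.1]
gripper_width: 11.8
grasp_force: 29.9
```

Emit:
servo_tool:
  moves: "0 0 0 0 0 0;0 0 0 0 0 0;0 0 0 0 0 0;0 0 0 0 0 0;0 0 0 0 0 0"
  gripper: 160

```text
t: 25.45
tool_pos: [527.1, -161.4, 79.6]
eef_rot: [2.223, 2.22, 0.0]
wrist_force: [-0.8, 0.4, -0.2]
gripper_width: 34.1
grasp_force: 0.0
```

```bash
python3 - <<'E'
from meas import *
go(25,0,79.5,-12.15);o=bot.observe();print(o["tool_pos"],o["wrist_force"].round(1),o["moment"].round(3),o["gripper_width"],o["grasp_force"])
E
```

```text
now U,V,z 29.5 -2.0 79.6 psi -0.08 j [-0.3   0.42  1.91  0.    0.81 -0.3 ]
target [ 529.9 -157.4   79.5] turn first [ 0.    -0.     0.211] then shift cm [0.45 0.2  0.01] | unturned shift [0.4  0.29 0.01]
[ 527.07491122 -161.42271815   79.60249604] [-0.8  0.4 -0.2] [-0.092  0.104 -0.027] 34.13515975789764 0.0
```

Emit:
servo_tool:
  moves: "0.15 -0.03 0 0 0 0;0.15 -0.02 0 0 0 0;0 0 0 0 0 0"

```text
t: 25.82
tool_pos: [526.5, -158.3, 79.6]
eef_rot: [-2.223, -2.22, 0.0]
wrist_force: [-0.2, 0.4, -0.3]
gripper_width: 34.3
grasp_force: 0.0
```

Emit:
servo_tool:
  moves: "0 0 0 0 0 0;0 0 0 0 0 0;0 0 0 0 0 0;0 0 0 0 0 0;0 0 0 0 0 0;0 0 0 0 0 0"
  gripper: 255

```text
t: 26.58
tool_pos: [526.6, -158.5, 79.6]
eef_rot: [2.223, 2.22, 0.0]
wrist_force: [0.2, 0.5, -0.6]
gripper_width: 12.1
grasp_force: 30.0
```

Emit:
servo_tool:
  moves: "0 0 0 0 0 0.05;0 0 0 0 0 0.05;0 0 0 0 0 0.05;0 0 0 0 0 0;0 0 0 0 0 0"

```text
t: 27.2
tool_pos: [526.6, -158.5, 79.6]
eef_rot: [2.382, 2.048, 0.0]
wrist_force: [-0.5, -1.1, -0.3]
gripper_width: 11.9
grasp_force: 30.0
```

```bash
python3 - <<'E'
from meas import *
go(25,0,79.5,-12.15);o=bot.observe();print(o["tool_pos"],o["wrist_force"].round(1),o["moment"].round(3),o["gripper_width"],o["grasp_force"])
E
```

```text
now U,V,z 26.8 -3.0 79.6 psi -8.63 j [-0.3   0.42  1.91  0.    0.81 -0.14]
target [ 529.9 -157.4   79.5] turn first [ 0.    -0.     0.061] then shift cm [0.18 0.3  0.01] | unturned shift [0.16 0.31 0.01]
[ 526.59838435 -158.538538     79.60905213] [-0.5 -1.1 -0.3] [-0.176 -0.038 -0.064] 11.929031878992749 29.99761462211609
```

Emit:
servo_tool:
  moves: "0 0 0 0 0 0.02;0 0 0 0 0 0.02;0 0 0 0 0 0.02;0 0 0 0 0 0"

```text
t: 27.7
tool_pos: [526.5, -158.5, 79.6]
eef_rot: [2.444, 1.974, 0.0]
wrist_force: [0.8, -1.6, -1.0]
gripper_width: 11.7
grasp_force: 30.0
```

```bash
cat > s.py <<'E'
from meas import *
go(25,0,79.5,-12.15);o=bot.observe();print(o["tool_pos"],o["wrist_force"].round(1),o["moment"].round(3),o["gripper_width"])
E
python3 s.py
```

```text
now U,V,z 26.8 -3.1 79.6 psi -12.14 j [-0.3   0.42  1.91 -0.    0.81 -0.08]
target [ 529.9 -157.4   79.5] turn first [0. 0. 0.] then shift cm [0.18 0.31 0.01] | unturned shift [0.18 0.31 0.01]
[ 526.54952394 -158.53711945   79.59098159] [ 0.8 -1.6 -1. ] [-0.164 -0.087 -0.043] 11.73511442554196
```

Not yet seated by torque, so I continue.

Emit:
servo_tool:
  moves: "0 0 0 0 0 0.02;0 0 0 0 0 0.02;0 0 0 0 0 0"

```text
t: 28.08
tool_pos: [526.6, -158.5, 79.6]
eef_rot: [2.482, 1.925, -0.0]
wrist_force: [1.5, -0.8, -0.7]
gripper_width: 11.7
grasp_force: 30.1
```

```bash
python3 s.py
```

```text
now U,V,z 26.8 -3.1 79.6 psi -14.4 j [-0.3   0.42  1.91 -0.    0.81 -0.04]
target [ 529.9 -157.4   79.5] turn first [ 0.     0.    -0.039] then shift cm [0.18 0.31 0.01] | unturned shift [0.19 0.3  0.01]
[ 526.5726388  -158.52112922   79.60188229] [ 1.5 -0.8 -0.7] [-0.153 -0.105  0.438] 11.657851150205786
```

Emit:
servo_tool:
  moves: "0 0 0 0 0 0.02;0 0 0 0 0 0.02;0 0 0 0 0 0"

```text
t: 28.45
tool_pos: [526.6, -158.5, 79.6]
eef_rot: [2.52, 1.875, -0.0]
wrist_force: [0.5, -0.3, -0.2]
gripper_width: 12.0
grasp_force: 31.0
```

```bash
python3 s.py
```

```text
now U,V,z 26.8 -3.1 79.6 psi -16.7 j [-0.3   0.42  1.91 -0.    0.81 -0.  ]
target [ 529.9 -157.4   79.5] turn first [ 0.     0.    -0.079] then shift cm [0.18 0.31 0.01] | unturned shift [0.2  0.29 0.01]
[ 526.56909005 -158.52763275   79.61800991] [ 0.5 -0.3 -0.2] [-0.161 -0.14   0.726] 11.95031005326812
```

Torque rose from 0.06 to 0.73 N m, so the screw is seated. Now I back off to a quarter turn, yaw about 78°.

Emit:
servo_tool:
  moves: "0 0 0 0 0 -0.05;0 0 0 0 0 -0.1;0 0 0 0 0 -0.1;0 0 0 0 0 -0.1;0 0 0 0 0 -0.1;0 0 0 0 0 -0.1;0 0 0 0 0 -0.1;0 0 0 0 0 -0.1;0 0 0 0 0 -0.1;0 0 0 0 0 -0.1;0 0 0 0 0 -0.1;0 0 0 0 0 -0.1;0 0 0 0 0 -0.1;0 0 0 0 0 -0.1;0 0 0 0 0 -0.1;0 0 0 0 0 -0.1;0 0 0 0 0 -0.1;0 0 0 0 0 0;0 0 0 0 0 0"

```text
t: 30.82
tool_pos: [526.5, -158.5, 79.6]
eef_rot: [0.337, 3.123, 0.0]
wrist_force: [0.7, -0.8, -0.6]
gripper_width: 11.5
grasp_force: 30.0
```

```bash
python3 s.py; python3 - <<'E'
from meas import *
w=bot.read_camera("wrist");im=w["image"][...,::-1]
cv2.imwrite("pics/w6.png",im)
E
```

```text
now U,V,z 26.8 -3.1 79.6 psi 77.69 j [-0.3   0.42  1.91  0.    0.81 -1.65]
target [ 529.9 -157.4   79.5] turn first [ 0.    -0.     1.568] then shift cm [0.18 0.31 0.01] | unturned shift [-0.31  0.18  0.01]
[ 526.50975224 -158.51900669   79.60282486] [ 0.7 -0.8 -0.6] [-0.14  -0.221  0.017] 11.526271968636081
```

View pics/w6.png

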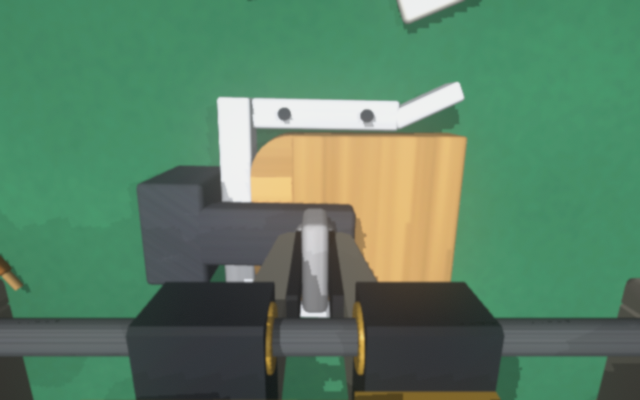

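The wing at (315,265) is gripped square across the clamp arm. The form is against the stop at (252,160), and the chalk and pencil are in place. I hand it in.

```bash
python3 -c "
from station import bot
print(bot.finish_job())"
```

```text
the job is handed in; nothing more can be done
None
```

The job is handed in: the form is home against the end stop, and the thumbscrew was seated (torque rose to about 0.7 N m), then backed off a quarter turn and is still held in the gripper; the result has not been reported.

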